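# Walk the cylinder seat block square to the fence

### The arm

A 7-joint arm with a two-finger parallel gripper is mounted at the origin on the work surface. World frame = base frame: x ahead of the robot, y to its left, z up, the work surface at z = 0. Lengths are in m, angles in rad, forces in N, time in s.
With the tool pointing down it reaches from about 0.425 to 0.875 m from the base axis. Payload 4.7 kg.
Tool frame: the origin (TCP) lies midway between the tips of the shut fingers; the grasp point (between the pads) lies ctrl.grasp_offset behind it (ctrl.grasp_offset is the distance from the TCP to the grasp point, in m); z points along the fingers, y is the line along which they close (so a half turn about z gives the same grasp; the last joint's range is limited). The gripper opens to 87 mm and grips with 3 to 60 N. Pads are 19 mm wide; open, the fingers measure 117 mm over their backs; the gripper's body (75 mm by 190 mm) begins 51 mm behind the grasp point.
Start: joints at [1.273, 0.321, -0.07, 1.45, 0.023, 1.371, -0.057], TCP at [0.199, -0.619, 0.198] pointing down, gripper open.
Joint ranges: [-2.86, 2.86], [-0.3, 2.09], [-1.38, 1.24], [0.06, 2.45], [-1.56, 4.7], [0.09, 2.05], [-2.69, 2.69]. Speed limits (rad/s): [2.57, 2.57, 3.14, 3.14, 3.14, 3.14, 3.14].

### API

Orientations are given as a rotation vector (axis times angle).
In Python, from bench import ctrl gives the robot as it stands. The module is installed in compiled form; this text tells all that it offers.
- The arm moves only by the tool jog_arm, never from a script. Its argument "moves" is one flat list of numbers, 7 for each row, row after row: the shift along the tool's x, y, z in units of 30 cm (1.0 is 30 cm), then the turn, a rotation vector about the tool's x, y, z in units of 60 degrees (1.0 is 60 degrees), then the gripper's target within -1 to 1 (fully open at 1, half-way at 0, shut at -1). In form: [x, y, z, wx, wy, wz, fingers, x, y, z, wx, wy, wz, fingers, ...]. A call has exactly 8 rows; each row is the pose to reach, as a shift and turn from the pose commanded when the call began, along the tool's axes at that moment; what a row does not reach only later rows make up. A row lasts 1/8 s, in which the tool goes at most 62.5 mm and 10.7 degrees, less where a joint would pass 70% of its speed; a pose out of reach is approached as far as the arm can. A call with a number of a shift or a turn outside -1 to 1 is refused whole. A call with a gripper value outside its range is refused whole. The fingers move at their own pace and stop on an object; "newtons" is the grip in N (left out, the last holds). Time passes only in rows, so rows that repeat a pose let the fingers close, or fill a call up. It gives the time, the measured TCP pose, the force, the opening and the grip force at its end, in the units of the state.
- ctrl.get_state(): the state, without advancing time (a new reading comes with each control period).
- ctrl.get_image(name): name is "side" or "top" or "wrist"; returns a dict with "pixels" (420x560x3 uint8, red, green, blue), "fx", "fy", "cx", "cy" (pixels), "xyz" and "rotation" of the camera in the world; the wrist camera has in their place "tool_from_camera" (4x4, takes a point from camera to tool coordinates, whose origin is the TCP and whose axes are the flange's). Camera axes: x right, y up, looking along -z (the intrinsics and any distortion apply to the point x, -y, -z); pixel columns grow to the right and rows downward; lengths in m; the calibration is good to about 2 mm. The wrist camera is an equidistant fisheye: a pixel r from the principal point sees the ray r / f radians off the axis. A picture is of the moment at which its call begins: read the wrist's pose just before it. There is no depth.
- ctrl.close_job(): hands the job in; it is judged then, once.
The state is a dict: "time": time; "joint_positions": joint angles; "qd": joint speeds; "joint_torque": joint torques, N m; "position": TCP position; "tool_rot": TCP orientation; "ft_force": force on the tool from outside, world axes, zero at the start; "torque": the same for the moment, N m; "grip_width": opening from 0.0 (shut) to 1.0 (fully open); "grip_force": force on a finger pad.
Only numpy, scipy, OpenCV 4.12 (cv2) and the standard library are available. Lean on these libraries where they do the work, as an engineer would, in place of code of your own. Each camera call takes 0.05 s, during which the arm holds its last target. There are 200 camera calls.

### The job

Push the heavy grey seat block round by its corners, a little at a time, until its yellow face looks squarely at the steel fence, and only then push it up so that the yellow face lies flat against the fence with the block centred on the fence's yellow mark (to within a centimetre). Do not run a corner into the fence while the block is still askew. Pick nothing up: the block stays flat on the plate and is only pushed with the fingers, and everything else stays where it lies.

Things in the scene. Friction and masses are not known exactly. Their poses are not given: they have to be found in the camera images.
- block: Loose grey cast-aluminium seat block, about 0.9 kg, 90 mm (its x) by 110 mm (y) by 45 mm high, sliding with ordinary friction; black rubber disc on its flat top. Origin: centre of its underside, on the plate. Its +x side is the yellow face (yellow strip along that top edge too). Starts clear of the fence, on the robot's side, 0.6 to 1.2 rad anticlockwise (from above) of facing it.
- face_left (a point): One end of the yellow face, at half height: the point (45, 55, 22.5) mm in the block's frame.
- face_right (a point): The other end of the yellow face, at half height: the point (45, -55, 22.5) mm in the block's frame.
- fence: Dark steel angle bolted to the plate, 240 mm long (its y); upright 30 mm high, 12 mm thick, with a 6 mm high foot behind (52 mm deep over all). Origin: on the plate, at the middle of the flat face that the block is to lie against. Its x points through the fence, away from block and robot; the block belongs at negative x. A yellow mark 8 mm wide crosses it at y = 0.
- gauge: Bystander: round chrome pressure gauge lying on its back beyond the left end of the fence, 64 mm across, 28 mm high, brass stem; origin at the centre of its underside.
- key: Bystander: steel T-handle cylinder key lying flat, 90 mm handle along its y through the origin, 119 mm stem along its +x, 10 mm high.
- regulator: Bystander: brass oxygen regulator with green knob, lying down, 130 mm long (x from -54 to +76 mm), 44 mm high; origin under the centre of its body.
- spanner: Bystander: red plastic spanner lying flat behind the fence, 160 mm long along its x.
- caps: Bystander: small jar with green lid, 52 mm across, 60 mm high; origin at the centre of its underside.

How it is judged:
At the end, for the whole second after the job is handed in: Both ends of the block's yellow face are within 4 mm of the fence's face, the block's centre is within 12 mm of the fence's yellow mark along the fence, and the block lies flat on the plate at rest (x of each of face_left, face_right in the frame of fence above -0.004 m and x of block in the frame of fence below -0.035 m and y of block in the frame of fence between -0.012 and 0.012 m and height (world z) of block below 0.004 m and angle between block's own z axis and vertical below 0.03 rad and linear speed of block below 0.01 m/s); the robot touches nothing.
It fails at once if the block is lifted or tipped (6 mm or 0.1 rad) (height (world z) of block above 0.006 m or angle between block's own z axis and vertical above 0.1 rad).
It fails at once if the block is run into the fence while more than 0.25 rad (14 degrees) askew (contact force between block and fence above 1 N and angle between the x axis of block and the x axis of fence, either way round above 0.25 rad).
It fails at once if a loose bystander is moved by more than 15 mm (distance of any of gauge, key, regulator, spanner, caps from where it was at the start of the episode above 0.015 m).
It also fails if it takes over 64 s, if anything falls off the work surface, if the arm or the gripper's body presses on something with over 40 N, if the wrist force passes 120 N, or if a joint passes its speed limit or range.

## Working session

There is one attempt and no reset: what is moved stays moved. The work goes in short steps, Python scripts to look and compute and a tool call to move; the robot and the scene stay as the last step left them, time stands still between calls to the robot, and variables do not carry over. Pictures are saved under pics/ and viewed, at most 10 in all, crops included, and the job is handed in when it is done.

Besides the shell and the picture viewer there is one more tool, called after "Emit:" as a command line: name --argument value ..., lists and objects as JSON in quotes. jog_arm: Moves the arm, as the interface text tells. Its arguments: {"type":"object","properties":{"moves":{"type":"array"},"newtons":{"type":"number"}},"required":["moves"]}

```bash
mkdir -p pics
python3 - <<'E'
from bench import ctrl
import cv2,json
s=ctrl.get_state();print({k:s[k] for k in('time','position','tool_rot','grip_width','ft_force')},ctrl.grasp_offset)
for n in('top','side'):
    i=ctrl.get_image(n);cv2.imwrite(f'pics/{n}0.png',i['pixels'][:,:,::-1])
    print({k:v for k,v in i.items() if k!='pixels'})
E
```

```text
{'time': 0.0, 'position': array([ 0.19913091, -0.61810165,  0.19714265]), 'tool_rot': array([-3.10160536e+00, -4.87550587e-01,  6.77202153e-04]), 'grip_width': 0.9994169244599992, 'ft_force': array([ 0.09748959, -0.52766413, -0.38311448])} 0.0187
{'fx': 388.60200760401517, 'fy': 388.60200760401517, 'cx': 279.8603800775849, 'cy': 212.54534943579318, 'xyz': array([ 0.38117391, -0.04368403,  1.11521533]), 'rotation': array([ 0.16709514, -0.17454579, -1.62411088])}
{'fx': 534.4006837588526, 'fy': 534.4006837588526, 'cx': 281.90998256451996, 'cy': 216.02358980767832, 'xyz': array([0.13443205, 0.578683  , 1.01775592]), 'rotation': array([ 0.29364061, -0.84971853, -2.40698899])}
```

View pics/top0.png

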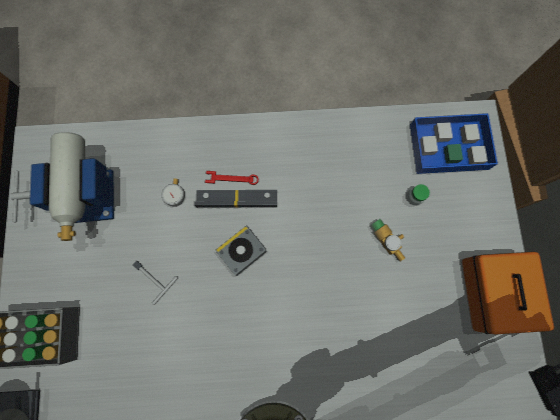

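View pics/side0.png

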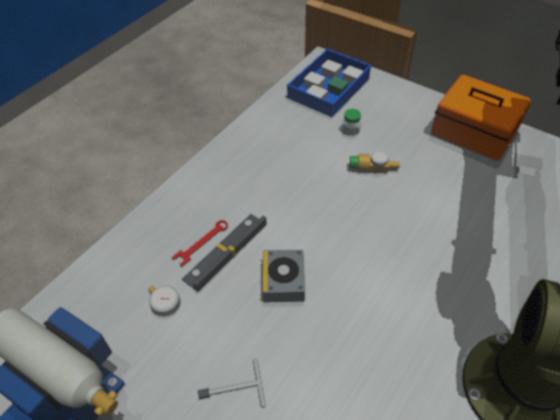

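The top view shows the block at about (241,250), with its yellow edge facing upper-left. The fence is at (236,198), the gauge at (173,192) and the key at (158,282). I'll enlarge that area.

```bash
cat > h.py <<'E'
from bench import ctrl
import cv2,numpy as np
from scipy.spatial.transform import Rotation as R
def ray(i,u,v):
    d=np.array([(u-i['cx'])/i['fx'],-(v-i['cy'])/i['fy'],-1.])
    return R.from_rotvec(i['rotation']).as_matrix()@d
def px2w(i,u,v,z):
    d=ray(i,u,v);return i['xyz']+d*(z-i['xyz'][2])/d[2]
def w2px(i,p):
    c=R.from_rotvec(i['rotation']).as_matrix().T@(np.asarray(p)-i['xyz'])
    return np.array([i['cx']+i['fx']*c[0]/-c[2],i['cy']-i['fy']*c[1]/-c[2]])
def crop(i,name,u,v,w,h,s):
    a=i['pixels'][v:v+h,u:u+w,::-1]
    cv2.imwrite(name,cv2.resize(a,None,fx=s,fy=s,interpolation=cv2.INTER_CUBIC))
E
python3 - <<'E'
from h import *
i=ctrl.get_image('top');crop(i,'pics/c1.png',155,160,133,120,6) 
w=lambda u,v,z:px2w(i,u,v,z)[:2].round(4)
print('block',w(241,250,.045),'fence L,R',w(196,198,.03),w(277,198,.03),'gauge',w(173,192,.02),'key',w(153,302,.0),w(177,277,.0),w(137,265,.0))
E
```

```text
block [0.5163 0.0576] fence L,R [0.6762 0.1828] [ 0.6621 -0.0504] gauge [0.7011 0.2517] key [0.391  0.3134] [0.4561 0.2461] [0.4969 0.36  ]
```

View pics/c1.png

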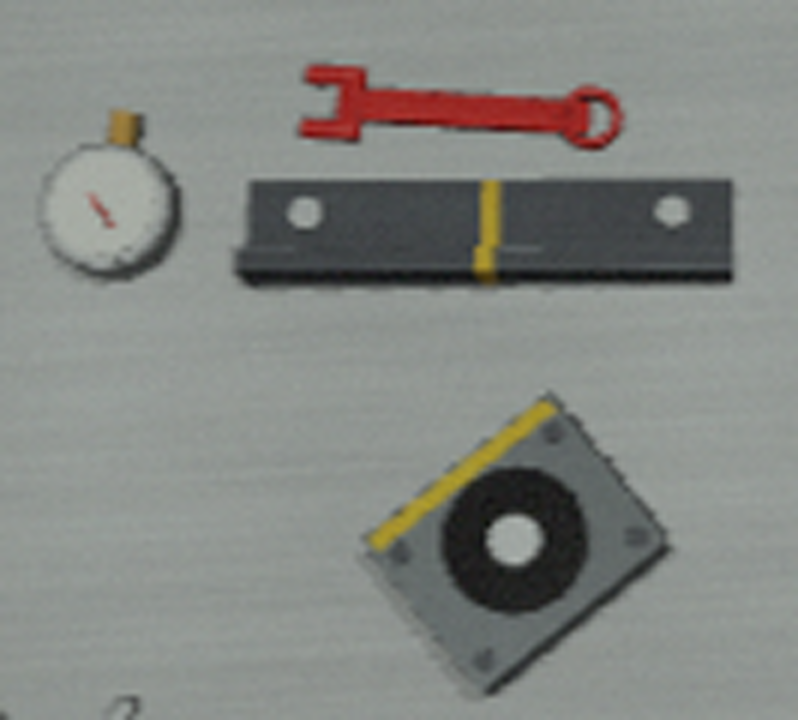

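```bash
cat >> h.py <<'E'
def measure(i,block,fence,u0,v0,s,zb=.045,zf=.03):
    "block: 4 top corners FL,FR,BR,BL in crop px; fence: top front edge L,R, mark"
    P=[px2w(i,u0+u/s,v0+v/s,zb)[:2] for u,v in block]; F=[px2w(i,u0+u/s,v0+v/s,zf)[:2] for u,v in fence]
    b=np.array([[45,55],[45,-55],[-45,-55],[-45,55]])*1e-3
    C=np.mean(P,0);d=np.array(P)-C;zb_=(b[:,0]+1j*b[:,1]);a=np.angle(np.sum((d[:,0]+1j*d[:,1])*zb_.conj()))
    e=F[0]-F[1];fa=np.arctan2(-e[0],e[1]);fx=np.array([np.cos(fa),np.sin(fa)]);fy=np.array([-fx[1],fx[0]])
    mid=(F[0]+F[1])/2;M=mid+fy*((F[2]-mid)@fy)
    print('block',C.round(4),'ang',np.degrees(a).round(2),'fit',(1e3*np.abs(np.array([complex(*x) for x in d])-zb_*np.exp(1j*a))).round(1))
    print('fence mid',mid.round(4),'mark',M.round(4),'ang',np.degrees(fa).round(2),'len',np.linalg.norm(e).round(4),'rel',((C-M)@fx).round(4),((C-M)@fy).round(4),np.degrees(a-fa).round(2))
def rows(x,y,z,ang):
    "move numbers for a world target with tool down at heading ang (deg)"
    s=ctrl.get_state();T=R.from_rotvec(s['tool_rot'])
    a=np.radians(ang);G=R.from_matrix(np.array([[np.cos(a),np.sin(a),0],[np.sin(a),-np.cos(a),0],[0,0,-1]]).tolist())
    h=T.as_matrix()[:,0]
    print('t',round(s['time'],2),'at',s['position'].round(4),'head',np.degrees(np.arctan2(h[1],h[0])).round(2),'F',s['ft_force'].round(1),'w',round(s['grip_width'],2))
    print('->',(T.inv().apply(np.array([x,y,z])-s['position'])/.3).round(4),((T.inv()*G).as_rotvec()/np.radians(60)).round(4))
E
python3 - <<'E'
from h import *
i=ctrl.get_image('top')
measure(i,[(362,540),(550,393),(668,545),(482,692)],[(236,268),(733,268),(485,262)],155,160,6)
rows(.46,-.35,.18,20)
E
```

```text
block [0.5156 0.0578] ang 35.28 fit [0.3 0.3 1.3 1.4]
fence mid [0.6495 0.0691] mark [0.6495 0.0689] ang -3.47 len 0.238 rel -0.133 -0.0192 38.74
t 0.2 at [ 0.1992 -0.6183  0.1976] head 17.87 F [-0.1 -0.1  0.5] w 1.0
-> [ 1.1017 -0.5846  0.0591] [-0.0011  0.0001 -0.0356]
```

Emit:
jog_arm --moves '[0.25,-0.13,0,0,0,0,0.6,0.5,-0.26,0,0,0,0,0.6,0.75,-0.4,0,0,0,0,0.6,1,-0.53,0,0,0,0,0.6,1,-0.65,0,0,0,0,0.6,1,-0.8,0,0,0,0,0.6,1,-0.95,0,0,0,0,0.6,1,-0.95,0,0,0,0,0.6]'

```text
time: 1.2
position: [0.3977, -0.2509, 0.1984]
tool_rot: [3.102, 0.498, -0.001]
ft_force: [-0.2, -1.3, -0.3]
grip_width: 0.797
grip_force: 0.0
```

```bash
python3 -c "
from h import *
rows(.458,.017,.06,35.3)"
```

```text
t 1.2 at [ 0.3977 -0.2509  0.1984] head 18.25 F [-0.2 -1.3 -0.3] w 0.8
-> [ 0.471  -0.785   0.4609] [-1.000e-04  6.000e-04 -2.842e-01]
```

Emit:
jog_arm --moves '[0.16,-0.12,0.06,0,0,-0.06,0.6,0.3,-0.28,0.14,0,0,-0.12,0.6,0.42,-0.44,0.2,0,0,-0.2,0.6,0.47,-0.6,0.28,0,0,-0.28,0.6,0.47,-0.74,0.34,0,0,-0.284,0.6,0.47,-0.785,0.4,0,0,-0.284,0.6,0.47,-0.785,0.4,0,0,-0.284,0.6,0.47,-0.785,0.4,0,0,-0.284,0.6]'

```text
time: 2.2
position: [0.4604, 0.0106, 0.0789]
tool_rot: [2.997, 0.939, 0.002]
ft_force: [0.3, -0.9, -0.5]
grip_width: 0.798
grip_force: 0.0
```

```bash
python3 -c "
from h import *
rows(.458,.017,.014,35.3)
i=ctrl.get_image('side');crop(i,'pics/s1.png',180,180,200,150,4)"
```

```text
t 2.2 at [0.4604 0.0106 0.0789] head 34.79 F [ 0.3 -0.9 -0.5] w 0.8
-> [ 0.0054 -0.0225  0.2163] [ 0.0008 -0.0007 -0.0085]
```

View pics/s1.png

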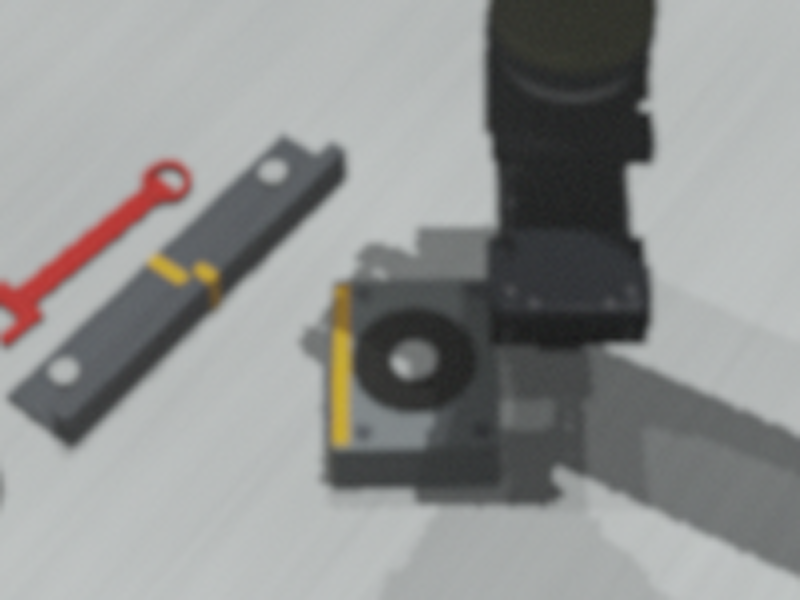

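The side view shows the gripper squared up behind the block's back face, at crop (570,290), with the block at (415,370). I'll lower it and start the straight push.

Emit:
jog_arm --moves '[0,-0.02,0.07,0,0,-0.008,0.6,0,-0.022,0.14,0,0,-0.008,0.6,0,-0.022,0.19,0,0,-0.008,0.6,0,-0.022,0.216,0,0,-0.008,0.6,0,-0.022,0.216,0,0,-0.008,0.6,0.015,-0.022,0.216,0,0,-0.008,0.6,0.03,-0.022,0.216,0,0,-0.008,0.6,0.04,-0.022,0.216,0,0,-0.008,0.6]'

```text
time: 3.25
position: [0.4662, 0.0246, 0.0138]
tool_rot: [2.993, 0.955, 0.001]
ft_force: [0.1, -0.2, 0.6]
grip_width: 0.801
grip_force: 0.0
```

Emit:
jog_arm --moves '[0.01,0,0,0,0,0,0.6,0.02,0,0,0,0,0,0.6,0.03,0,0,0,0,0,0.6,0.04,0,0,0,0,0,0.6,0.05,0,0,0,0,0,0.6,0.06,0,0,0,0,0,0.6,0.07,0,0,0,0,0,0.6,0.08,0,0,0,0,0,0.6]'

```text
time: 4.25
position: [0.4825, 0.0362, 0.0129]
tool_rot: [2.992, 0.953, -0.01]
ft_force: [-7.0, -4.2, 5.2]
grip_width: 0.804
grip_force: 3.7
```

```bash
python3 -c "
from h import *
rows(.5,.05,.014,35.3)
i=ctrl.get_image('top');crop(i,'pics/t1.png',185,170,133,100,6)"
```

```text
t 4.25 at [0.4825 0.0362 0.0129] head 35.32 F [-7.  -4.2  5.2] w 0.8
-> [ 0.0741 -0.0038 -0.0043] [-0.0007  0.0061  0.0004]
```

View pics/t1.png

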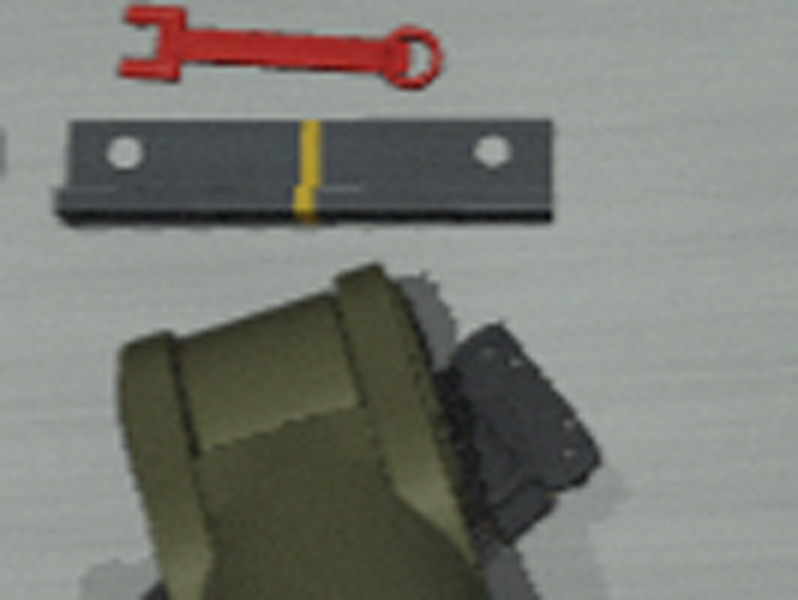

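Emit:
jog_arm --moves '[0.017,0,0,0,0,0,0.6,0.022,-0.009,0,0,0,0.05,0.6,0.028,-0.018,0,0,0,0.1,0.6,0.035,-0.027,0,0,0,0.15,0.6,0.041,-0.036,0,0,0,0.2,0.6,0.049,-0.044,0,0,0,0.25,0.6,0.056,-0.051,0,0,0,0.3,0.6,0.062,-0.056,0,0,0,0.333,0.6]'

```text
time: 5.3
position: [0.4888, 0.0622, 0.0128]
tool_rot: [3.113, 0.419, -0.006]
ft_force: [-3.8, -1.1, 1.6]
grip_width: 0.8
grip_force: 1.9
```

```bash
python3 -c "
from h import *
rows(.4957,.0793,.014,-3.47)
i=ctrl.get_image('side');crop(i,'pics/s2.png',180,180,160,120,5)"
```

```text
t 5.3 at [0.4888 0.0622 0.0128] head 15.35 F [-3.8 -1.1  1.6] w 0.8
-> [ 0.0373 -0.0489 -0.0042] [0.0008 0.0036 0.3136]
```

View pics/s2.png

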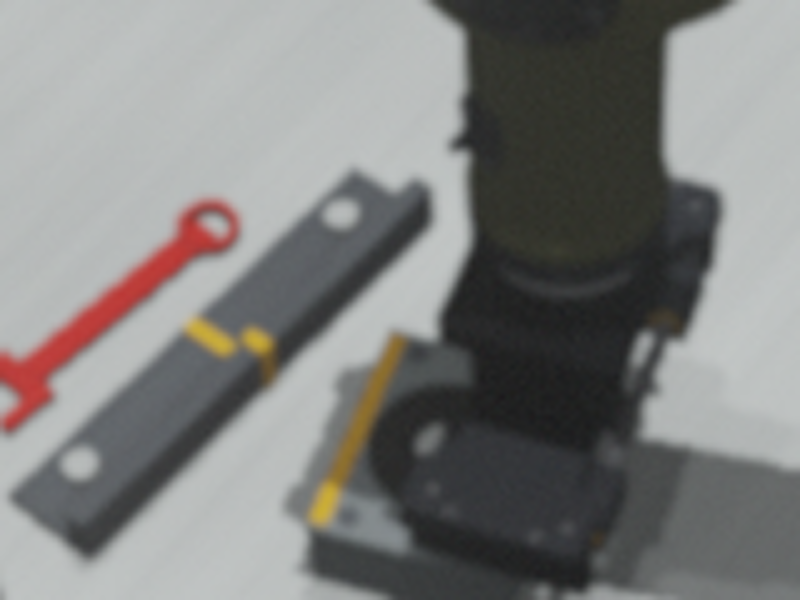

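The side view shows the block turned about halfway, with its yellow edge from crop (308,522) to (398,333) and well clear of the fence. I'll continue the turn.

Emit:
jog_arm --moves '[0.005,-0.007,0,0,0,0.04,0.6,0.01,-0.014,0,0,0,0.08,0.6,0.015,-0.021,0,0,0,0.12,0.6,0.02,-0.028,0,0,0,0.16,0.6,0.025,-0.035,0,0,0,0.2,0.6,0.03,-0.041,0,0,0,0.24,0.6,0.036,-0.047,0,0,0,0.28,0.6,0.04,-0.052,0,0,0,0.315,0.6]'

```text
time: 6.35
position: [0.4964, 0.0811, 0.0128]
tool_rot: [3.14, -0.096, -0.005]
ft_force: [-4.1, -0.2, 0.5]
grip_width: 0.801
grip_force: 1.7
```

```bash
python3 -c "
from h import *
rows(.4957,.0793,.014,-3.47)
i=ctrl.get_image('side');crop(i,'pics/s3.png',170,190,160,120,5)"
```

```text
t 6.35 at [0.4964 0.0811 0.0128] head -3.51 F [-4.1 -0.2  0.5] w 0.8
-> [-0.0019  0.0061 -0.004 ] [ 0.0004  0.003  -0.0006]
```

View pics/s3.png

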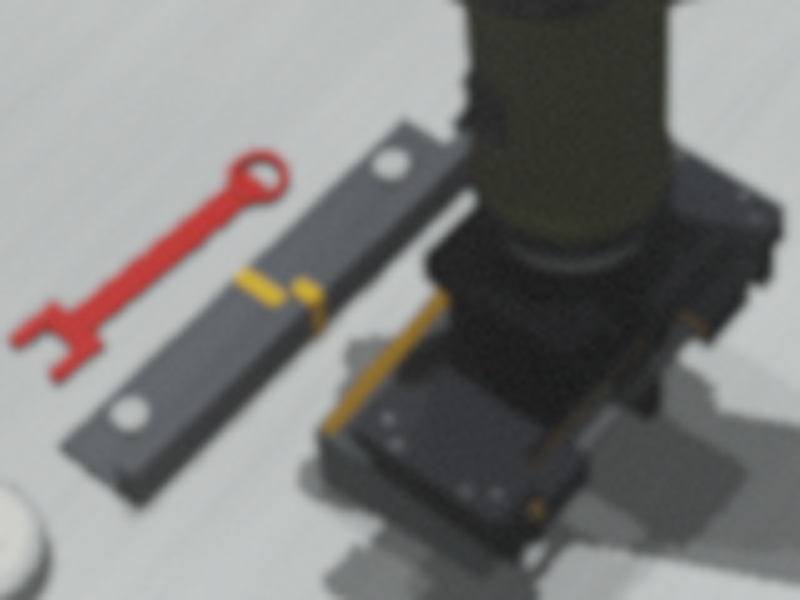

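The yellow edge, from crop (322,430) to (440,295), is now close to parallel with the fence. I'll measure it relative to the fence in this same view.

Run:
```python
from h import *
i=ctrl.get_image('side');w=lambda u,v,z:px2w(i,170+u/5,190+v/5,z)[:2]
a,b=w(322,432,.045),w(441,297,.045);m=w(318,300,.03)
l=w(133,480,.03);r=w(470,135,.03)
ang=lambda d:np.degrees(np.arctan2(-d[0],d[1]))
print(a,b,m,l,r,'edge',ang(a-b),'fence',ang(l-r))
fa=np.radians(-3.47);fx=np.array([np.cos(fa),np.sin(fa)]);fy=np.array([-fx[1],fx[0]])
print('FL rel mark',(a-m)@fx,(a-m)@fy,'gap',(a-l)@fx)
```

```text
[0.59438409 0.13535922] [0.59493919 0.04902536] [0.64717484 0.07390301] [0.65364909 0.19427136] [ 0.64755878 -0.04296943] edge 0.3683851861714524 fence -1.4705411321216595
FL rel mark -0.056413650575458385 0.058148326413900005 gap -0.055590627216248974
```

Emit:
jog_arm --moves '[0.012,0,0,0,0,0,0.6,0.03,0,0,0,0,0,0.6,0.05,0,0,0,0,0,0.6,0.07,0,0,0,0,0,0.6,0.09,0,0,0,0,0,0.6,0.11,0,0,0,0,0,0.6,0.125,0,0,0,0,0,0.6,0.135,0,0,0,0,0,0.6]'

```text
time: 7.45
position: [0.5386, 0.0783, 0.0134]
tool_rot: [3.14, -0.096, -0.0]
ft_force: [-4.2, -0.3, -2.3]
grip_width: 0.798
grip_force: 1.9
```

```bash
python3 -c "
from h import *
rows(.551,.077,.014,-3.47)
i=ctrl.get_image('side');crop(i,'pics/s4.png',170,190,160,120,5)"
```

```text
t 7.45 at [0.5386 0.0783 0.0134] head -3.5 F [-4.2 -0.3 -2.3] w 0.8
-> [ 0.0415  0.0018 -0.0021] [ 0.0001  0.0001 -0.0006]
```

View pics/s4.png

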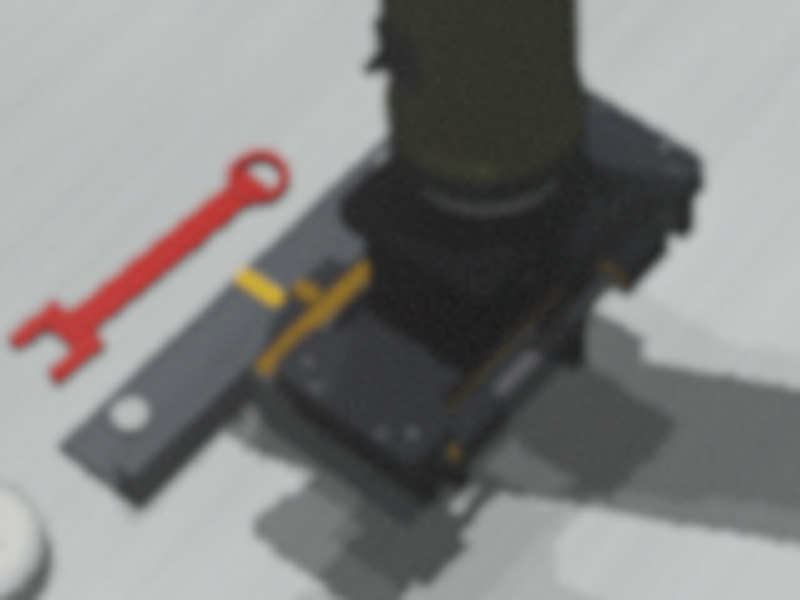

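The block is square, with FL at crop (260,370) and about 11 mm still to go. I'll make the final push slowly.

Emit:
jog_arm --moves '[0.008,0,0,0,0,0,0.6,0.016,0,0,0,0,0,0.6,0.024,0,0,0,0,0,0.6,0.032,0,0,0,0,0,0.6,0.039,0,0,0,0,0,0.6,0.045,0,0,0,0,0,0.6,0.05,0,0,0,0,0,0.6,0.055,0,0,0,0,0,0.6]'

```text
time: 8.5
position: [0.5479, 0.0777, 0.0132]
tool_rot: [3.137, -0.094, -0.022]
ft_force: [-24.5, -0.2, 17.4]
grip_width: 0.799
grip_force: 12.0
```

The force rose to 24 N with the block seated. I'll back straight off, lift and clear the view.

Emit:
jog_arm --moves '[-0.03,0,0,0,0,0,0.6,-0.1,0,0,0,0,0,0.6,-0.17,0,0,0,0,0,0.6,-0.17,0,-0.2,0,0,0,0.6,-0.17,0,-0.4,0,0,0,0.6,-0.17,0.18,-0.5,0,0,0,0.6,-0.17,0.38,-0.5,0,0,0,0.6,-0.17,0.58,-0.5,0,0,0,0.6]'

```text
time: 9.5
position: [0.4961, -0.096, 0.1659]
tool_rot: [3.137, -0.095, 0.013]
ft_force: [2.3, -0.6, -0.2]
grip_width: 0.801
grip_force: 0.0
```

Emit:
jog_arm --moves '[0,0.15,0,0,0,0,0.6,0,0.3,0,0,0,0,0.6,0,0.45,0,0,0,0,0.6,0,0.6,0,0,0,0,0.6,0,0.7,0,0,0,0,0.6,0,0.7,0,0,0,0,0.6,0,0.7,0,0,0,0,0.6,0,0.7,0,0,0,0,0.6]'

```text
time: 10.5
position: [0.4816, -0.3016, 0.164]
tool_rot: [3.14, -0.092, 0.002]
ft_force: [-0.0, 0.4, 0.1]
grip_width: 0.8
grip_force: 0.0
```

```bash
python3 -c "
from h import *
rows(.551,.077,.014,-3.47)
i=ctrl.get_image('top');crop(i,'pics/t2.png',180,165,112,84,7)"
```

```text
t 10.5 at [ 0.4816 -0.3016  0.164 ] head -3.36 F [-0.   0.4  0.1] w 0.8
-> [ 0.1563 -1.2737  0.4994] [ 0.0006 -0.0015  0.0018]
```

View pics/t2.png

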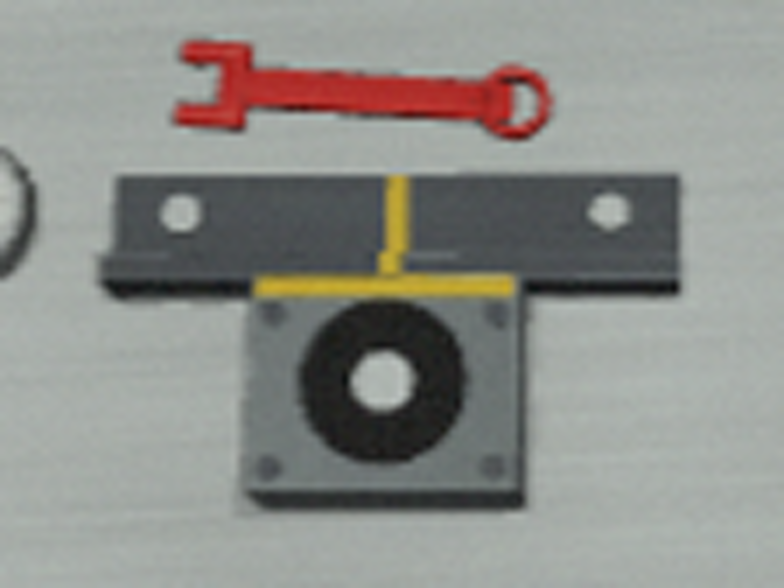

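The top view shows the yellow face flush along the fence from crop (252,275) to (518,275), with the disc at (383,380) and the mark at (391,262). I'll check it numerically.

Run:
```python
from h import *
i=ctrl.get_image('top')
measure(i,[(247,274),(520,274),(522,490),(247,490)],[(100,279),(680,279),(391,264)],180,165,7)
```

```text
block [0.6033 0.0715] ang -2.79 fit [1.1 1.5 0.5 1.8]
fence mid [0.649  0.0692] mark [0.649  0.0689] ang -3.47 len 0.238 rel -0.0457 -0.0002 0.68
```

```bash
python3 -c "
from bench import ctrl
print(ctrl.close_job())"
```

```text
the job is handed in; nothing more can be done
None
```

The job is handed in: in the last top view the block sits flush against the fence, square to about 0.7° and centred on the yellow mark to within about 1 mm. The arm was clear of everything; `close_job()` returned no verdict.

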